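# Lay the orange-tabbed print board flat

### The arm

A 6-joint arm with a two-finger parallel gripper is mounted at the origin on the work surface. World frame = base frame: x ahead of the robot, y to its left, z up, the work surface at z = 0. Lengths are in m, angles in rad, forces in N, time in s.
With the tool pointing down it reaches from about 0.225 to 0.875 m from the base axis. Payload 3.4 kg.
Tool frame: the origin (TCP) lies at the very end of the fingers, on their centre line; the grasp point (between the pads) lies 19 mm behind it; z points along the fingers, y is the line along which they close (so a half turn about z gives the same grasp; the last joint's range is limited). The gripper opens to 85 mm and grips with 20 to 120 N. Pads are 22 mm wide; open, the fingers measure 114 mm over their backs; the gripper's body (76 mm by 85 mm) begins 54 mm behind the grasp point. The pads swing forward as they close: fully open they stand 13 mm farther back than shut.
Start: joints at [1.198, 0.276, 1.505, -0, 1.361, -0.121], TCP at [0.143, 0.557, 0.231] pointing down, gripper open.
Joint ranges: [-2.89, 2.89], [-0.75, 2.08], [0.22, 2.7], [-1.18, 4.32], [0.11, 2.71], [-2.7, 2.7]. Speed limits (rad/s): [2.57, 2.57, 3.14, 3.14, 3.14, 3.14].

### API

Orientations are given as a unit quaternion [w, x, y, z].
In Python, from rig import readout, vision, manip gives the robot as it stands.
- The arm moves only by the shell command python3 -m handwheel 'ROWS' [FORCE]. ROWS is JSON, a list of rows, each a list of 3 entries, a list of its own where there are three numbers: the shift along the tool's x, y, z in mm, then the turn, a rotation vector about the tool's x, y, z in units of 6 degrees (1.0 is 6 degrees), then the closure, from -1 (fully open) to 1 (shut), so that 0 is half open. A call has 1 to 20 rows; each row shifts and turns the commanded pose from where the row before left it, along the tool's axes as they then stand; what a row does not reach is not made up. A row lasts 1/8 s, in which the tool goes at most 62.5 mm and 10.7 degrees, less where a joint would pass 70% of its speed; a pose out of reach is approached as far as the arm can. A call is refused whole if a number of a shift passes 62.5 or a number of a turn 1, either way. A call with a gripper value outside its range is refused whole. The fingers move at their own pace and stop on an object; FORCE is the grip in N (left out, the last holds). Time passes only in rows, so rows that do not move let the fingers close. It gives the time, the measured TCP pose, the force, the opening and the grip force at its end, in the units of the state.
- readout.get_state(): the state, without advancing time (a new reading comes with each control period).
- vision.get_image(name): name is "side" or "top"; returns the picture (420x560x3 uint8, blue, green, red); there is no depth.
- vision.camera_params(name): a dict with "intrinsics" (3x3 intrinsics, pixels), "rvec" (rotation vector, rad) and "tvec" (3), from world to camera coordinates, as OpenCV has them. Camera axes: x right, y down, z forward; pixel columns grow to the right and rows downward; lengths in m; the calibration is good to about 2 mm. A picture is of the moment at which its call begins. camera_params takes no time and is no camera call.
- manip.sign_off(): hands the job in; it is judged then, once.
The state is a dict: "clock": time; "qpos": joint angles; "qd": joint speeds; "effort": joint torques, N m; "position": TCP position; "ee_rot": TCP orientation; "contact_force": force on the tool from outside, world axes, zero at the start; "moment": the same for the moment, N m; "width": finger opening in m; "gripper_force": force on a finger pad.
Only numpy, scipy, OpenCV 4.12 (cv2) and the standard library are available. Lean on these libraries where they do the work, as an engineer would, in place of code of your own. Each camera call takes 0.05 s, during which the arm holds its last target. There are 200 camera calls.

### The job

Two tilting fingerprint-examination boards stand propped up on their ratchets. Lay the one with the orange tab flat: raise it by its tab past its last notch until the pawl lets go, then lower it gently by the tab, without dropping it, flat onto its rests, and let go. Leave the board with the green tab propped as it is.

Things in the scene. Friction and masses are not known exactly. Their poses are not given: they have to be found in the camera images.
- orange_board (a joint): tilt of the ORANGE-tabbed board, rad: 0 flat on its rests, growing as the tab rises, stop at 1.36. Its pawl lets it rise but not sink; let go, it drops to the notch below (about 0.2, 0.52, 0.83; starts in one). Raised past about 1.17 the pawl tips off and stays off (1.26 is sure), so it can be lowered flat; it re-arms below 0.17. Board 0.35-0.55 kg, 2-3 N at the tab; it falls if let go
- orange_tab (a point): middle of the orange paddle: 24 mm wide along the hinge, 36 long, 16 thick, 220 mm from the hinge axis, mid-plane of the board (grey, 160 x 196 x 8 mm, white print card); a 12 mm wide stem, 32 mm long, joins them. x outwards along the board, y along the hinge, z out of its top face. Pinched across its width from straight above, it pivots between the fingers as the board swings
- orange_hinge (a point): point on the orange board's hinge axis, at the board's middle, on the fixed stand 85 mm above the table. z up, y along the hinge, x level from the hinge towards the tab (away from the robot, yaw within 0.25 rad). The tab runs on a 220 mm arc about it: height 85 mm + 220 mm x sin(tilt). Pin wheel, pawl and post stand 100 to 150 mm to its +y side, up to 210 mm above the table
- green_tab (a point): the same point on the other, equal board, which has a GREEN tab and its own ratchet, propped in one of the same notches; to be left as it is; its tab can stand 250 mm above the table, so pass over it. The two stands swap places from run to run

How it is judged:
On the way:
1. the orange-tabbed board has been raised past its last notch, so that its pawl has let go (value of joint orange_board above 1.05 rad), for 0.05 s.
At the end, for the whole second after the job is handed in: the orange-tabbed board lies flat (tilt below 0.12 rad, about 7 degrees) and still, and the green tab is within 20 mm of where it was at the start (value of joint orange_board below 0.12 rad and velocity of joint orange_board between -0.1 and 0.1 rad/s and distance of green_tab from where it was at the start of the episode below 0.02 m); the robot touches nothing.
It fails at once if the orange-tabbed board is dropped: it comes down on its rests faster than 2.4 rad/s (about 0.53 m/s at the tab) (value of joint orange_board below 0.2 rad and velocity of joint orange_board below -2.4 rad/s).
It fails at once if the green-tabbed board is moved (its tab by more than 20 mm) (distance of green_tab from where it was at the start of the episode above 0.02 m).
It also fails if it takes over 40 s, if anything falls off the work surface, if the arm or the gripper's body presses on something with over 40 N, if the wrist force passes 120 N, or if a joint passes its speed limit or range.

## Working session

There is one attempt and no reset: what is moved stays moved. The work goes in short steps, Python scripts to look and compute and a shell command to move; the robot and the scene stay as the last step left them, time stands still between calls to the robot, and variables do not carry over. Pictures are saved under pics/ and viewed, at most 10 in all, crops included, and the job is handed in when it is done.

```bash
mkdir -p pics
cat > h.py <<'E'
import numpy as np, cv2
from rig import readout, vision, manip
def cam(n):
    p=vision.camera_params(n); R=cv2.Rodrigues(np.array(p["rvec"],float))[0]
    return np.array(p["intrinsics"],float),R,np.array(p["tvec"],float).ravel()
def ray(n,uv):
    K,R,t=cam(n); d=R.T@np.linalg.solve(K,[uv[0],uv[1],1.]); return -R.T@t,d/np.linalg.norm(d)
def tri(a,b):
    (c1,d1),(c2,d2)=ray("side",a),ray("top",b)
    s=np.linalg.lstsq(np.c_[d1,-d2],c2-c1,rcond=None)[0]
    p,q=c1+s[0]*d1,c2+s[1]*d2; return (p+q)/2,np.linalg.norm(p-q)
def blobs(im,lo,hi):
    m=cv2.inRange(cv2.cvtColor(im,cv2.COLOR_BGR2HSV),lo,hi)
    n,_,s,c=cv2.connectedComponentsWithStats(m)
    return [(s[i].tolist(),c[i].round(1).tolist()) for i in range(1,n) if s[i][4]>25]
OR=((5,130,90),(22,255,255)); GR=((40,90,50),(85,255,255))
E
python3 - <<'E'
from h import *
I={n:vision.get_image(n) for n in("side","top")}
for n in I:
    cv2.imwrite(f"pics/{n}0.png",I[n]); print(n,"O",blobs(I[n],*OR),"G",blobs(I[n],*GR)); K,R,t=cam(n);print(-R.T@t,R[2])
s=readout.get_state();print(s)
E
```

```text
side O [([448, 0, 112, 222, 18036], [514.4, 100.1]), ([190, 132, 7, 8, 35], [193.2, 135.5]), ([263, 141, 26, 19, 183], [276.2, 149.7]), ([234, 196, 12, 12, 108], [239.5, 201.3])] G [([343, 208, 41, 36, 473], [366.8, 226.6])]
[ 0.37517467 -0.6534076   0.53637032] [ 0.17891835  0.83469378 -0.5208402 ]
top O [([170, 176, 14, 20, 214], [176.3, 185.5]), ([176, 196, 8, 18, 109], [179.3, 204.6]), ([302, 244, 10, 14, 120], [306.3, 250.7]), ([101, 294, 10, 13, 115], [105.3, 300.0]), ([546, 301, 14, 16, 45], [552.4, 307.6]), ([519, 310, 22, 50, 126], [529.0, 334.7])] G [([205, 97, 13, 15, 29], [212.9, 105.0]), ([365, 132, 13, 39, 359], [370.8, 147.9])]
[0.35470436 0.00116988 1.03414631] [ 0.15784167 -0.00610167 -0.98744558]
{'clock': 0.1, 'qpos': array([ 1.19803229e+00,  2.76529506e-01,  1.50603243e+00,  3.36302876e-06,
        1.36068223e+00, -1.20999401e-01]), 'qd': array([ 0.00176627, -0.00270148, -0.00348349, -0.00164228, -0.00142189,
        0.00013072]), 'effort': array([ 4.36931014e-04, -4.17696762e+01, -2.46406513e+01, -1.54040977e-04,
        6.00264233e-03, -6.41876142e-06]), 'position': array([0.14306888, 0.55642424, 0.23051717]), 'ee_rot': array([-2.03393233e-04,  1.25550426e-01,  9.92086896e-01, -8.00314281e-04]), 'contact_force': array([ 0.30788424, -0.04769384, -0.16781422]), 'moment': array([-0.01660718, -0.02380911,  0.01581649]), 'gripper_force': 0.0, 'width': 0.08541424186297213}
```

View pics/side0.png

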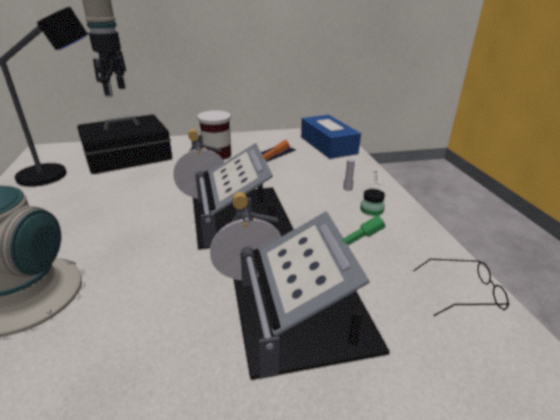

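View pics/top0.png

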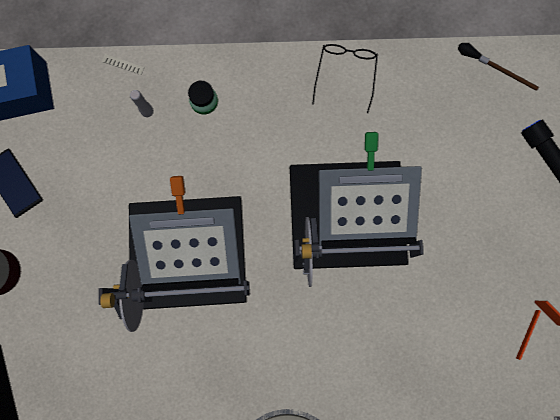

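The side view has the orange tab at about (276,149) and the green one at (372,226). In the top view the orange paddle is at (177,185) on the left stand (+y). Its hinge rod runs from about (145,295) to (245,288), and the green paddle is at (371,142).

Run:
```python
from h import *
for a,b in (((279,148),(177,185.5)),((283,146),(177,185.5)),((375,224),(371.5,141.5))): print(tri(a,b))
def pl(uv,z):
    c,d=ray("top",uv); return c+d*(z-c[2])/d[2]
for uv in((145,294.5),(245,288),(193,291)): print(pl(uv,.085).round(4))
im=vision.get_image("side"); cv2.imwrite("pics/s1.png",cv2.resize(im[100:260,160:320],None,fx=3.7,fy=3.7,interpolation=cv2.INTER_CUBIC))
```

```text
(array([0.55338894, 0.18800988, 0.19014954]), np.float64(0.006676884667096287))
(array([0.55761956, 0.18672969, 0.1941939 ]), np.float64(0.0035142107244795265))
(array([ 0.63068654, -0.1745961 ,  0.19735807]), np.float64(0.004632649814197945))
[0.3609 0.2735 0.085 ]
[0.3679 0.0738 0.085 ]
[0.365  0.1777 0.085 ]
```

View pics/s1.png

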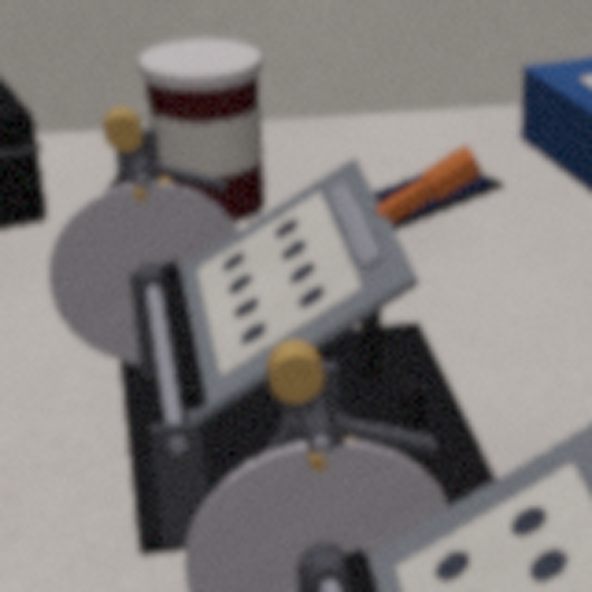

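The crop puts the orange paddle's centre at crop (452,172), which is side pixel (282,146.5). That gives the tab at about (0.557, 0.187, 0.193), tilt ≈ 0.51, with the hinge near (0.365, 0.180) and yaw ≈ 0.035. I'll go above it.

```bash
python3 -m handwheel '[[[0,0,-30],[0,0,-0.91],-1],[[0,0,-30],[0,0,-0.91],-1],[[0,0,-30],[0,0,-0.92],-1],[[-33,-32,0],[0,0,0],-1],[[-33,-32,0],[0,0,0],-1],[[-33,-32,0],[0,0,0],-1],[[-33,-32,0],[0,0,0],-1],[[-33,-32,0],[0,0,0],-1],[[-33,-32,0],[0,0,0],-1],[[-33,-32,0],[0,0,0],-1],[[-33,-32,0],[0,0,0],-1],[[-33,-32,0],[0,0,0],-1],[[-33,-32,0],[0,0,0],-1],[[-33,-32,0],[0,0,0],-1],[[-37,-31,0],[0,0,0],-1],[[0,0,0],[0,0,0],-1],[[0,0,0],[0,0,0],-1]]' 40
python3 - <<'E'
from h import *
I={n:vision.get_image(n) for n in("side","top")}
for n in I: print(n,blobs(I[n],*OR))
s=cv2.resize(I["side"][20:220,180:380],(400,400),interpolation=cv2.INTER_CUBIC);t=cv2.resize(I["top"][100:300,80:280],(400,400),interpolation=cv2.INTER_CUBIC)
cv2.imwrite("pics/a2.png",np.hstack([s,t]))
from scipy.spatial.transform import Rotation as Ro
q=readout.get_state()["ee_rot"];print(Ro.from_quat(q,scalar_first=True).as_matrix().round(3))
E
```

```text
clock: 2.28
position: [0.556, 0.1883, 0.3208]
ee_rot: [-0.001, -0.017, 1.0, 0.0]
contact_force: [0.4, -0.4, 0.4]
width: 0.0857
gripper_force: 0.0
side [([448, 0, 112, 222, 18040], [514.4, 100.1]), ([190, 132, 7, 8, 36], [193.2, 135.1]), ([263, 141, 26, 19, 181], [276.1, 149.7]), ([234, 196, 13, 12, 110], [239.5, 201.2])]
top [([170, 176, 14, 38, 340], [177.5, 191.8]), ([302, 244, 10, 14, 120], [306.2, 250.7]), ([543, 301, 17, 16, 58], [552.2, 307.8]), ([519, 310, 22, 50, 130], [529.1, 334.6])]
[[-0.999 -0.036 -0.001]
 [-0.036  0.999  0.   ]
 [ 0.001  0.    -1.   ]]
```

View pics/a2.png

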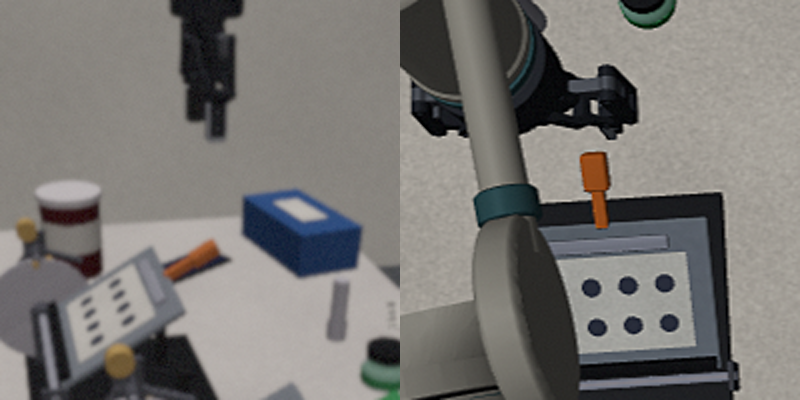

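The gripper sits over the orange tab in both views: fingertips straddle crop column 205 in the side view, and the top view shows the tab clear at (595,172). Next I descend and pinch.

```bash
python3 -m handwheel '[[[0,0,37],[0,0,0],-1],[[0,0,37],[0,0,0],-1],[[0,0,37],[0,0,0],-1],[[0,0,36],[0,0,0],-1],[[0,0,0],[0,0,0],-0.5],[[0,0,0],[0,0,0],0],[[0,0,0],[0,0,0],0.4],[[0,0,0],[0,0,0],1],[[0,0,0],[0,0,0],1],[[0,0,0],[0,0,0],1],[[0,0,0],[0,0,0],1]]' 40
python3 - <<'E'
from h import *
I={n:vision.get_image(n) for n in("side","top")}
s=cv2.resize(I["side"][80:240,200:360],(400,400),interpolation=cv2.INTER_CUBIC);t=cv2.resize(I["top"][100:300,80:280],(400,400),interpolation=cv2.INTER_CUBIC)
cv2.imwrite("pics/a3.png",np.hstack([s,t]))
E
```

```text
clock: 3.75
position: [0.558, 0.1869, 0.1758]
ee_rot: [0.002, -0.018, 1.0, -0.001]
contact_force: [2.7, -5.0, 3.2]
width: 0.0235
gripper_force: 44.9
```

View pics/a3.png

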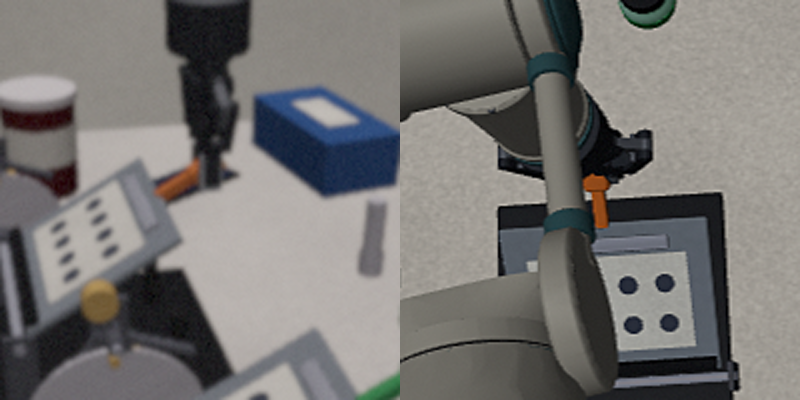

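The paddle is held: the opening is 23.5 mm and the pads sit over the paddle at side-crop (208,170). I'll raise it along the arc to about 0.9 rad and check there.

```bash
python3 -m handwheel '[[[5,0,-8],[0,0,0],1],[[5,0,-8],[0,0,0],1],[[6.5,0,-9],[0,0,0],1],[[6.7,0,-8.6],[0,0,0],1],[[7.3,0,-8.2],[0,0,0],1],[[7.7,0,-7.9],[0,0,0],1],[[8,0,-7.4],[0,0,0],1],[[8.4,0,-7.1],[0,0,0],1],[[0,0,0],[0,0,0],1]]' 40
python3 - <<'E'
from h import *
print(readout.get_state()["moment"])
I={n:vision.get_image(n) for n in("side","top")}
s=cv2.resize(I["side"][60:220,180:340],(400,400),interpolation=cv2.INTER_CUBIC);t=cv2.resize(I["top"][120:320,80:280],(400,400),interpolation=cv2.INTER_CUBIC)
cv2.imwrite("pics/a4.png",np.hstack([s,t]))
E
```

```text
clock: 4.97
position: [0.5022, 0.1849, 0.2393]
ee_rot: [0.001, -0.017, 1.0, -0.001]
contact_force: [0.9, -4.0, -1.8]
width: 0.023
gripper_force: 45.6
[-0.74113137 -0.46080682 -0.09578471]
```

View pics/a4.png

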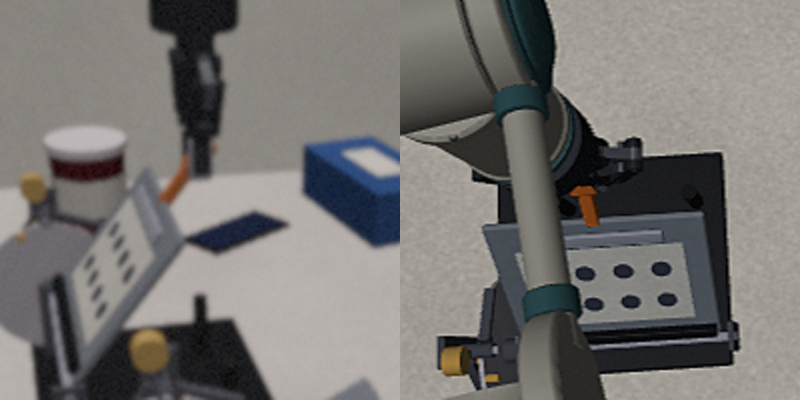

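The board follows: it is at about 0.9 rad with the tab still between the pads near side-crop (200,155), and forces are small. I'll continue past release to about 1.28.

```bash
python3 -m handwheel '[[[8.8,0,-6.6],[0,0,0],1],[[9.1,0,-6.2],[0,0,0],1],[[9.4,0,-5.7],[0,0,0],1],[[9.7,0,-5.2],[0,0,0],1],[[9.9,0,-4.7],[0,0,0],1],[[10.2,0,-4.3],[0,0,0],1],[[8.3,0,-3],[0,0,0],1],[[8.4,0,-2.7],[0,0,0],1],[[0,0,0],[0,0,0],1],[[0,0,0],[0,0,0],1]]' 40
python3 - <<'E'
from h import *
I={n:vision.get_image(n) for n in("side","top")}
s=cv2.resize(I["side"][60:220,180:340],(400,400),interpolation=cv2.INTER_CUBIC);t=cv2.resize(I["top"][120:320,80:280],(400,400),interpolation=cv2.INTER_CUBIC)
cv2.imwrite("pics/a5.png",np.hstack([s,t]))
E
```

```text
clock: 6.32
position: [0.4285, 0.1823, 0.2774]
ee_rot: [0.001, -0.017, 1.0, -0.001]
contact_force: [1.4, -5.9, -1.1]
width: 0.0233
gripper_force: 47.4
```

View pics/a5.png

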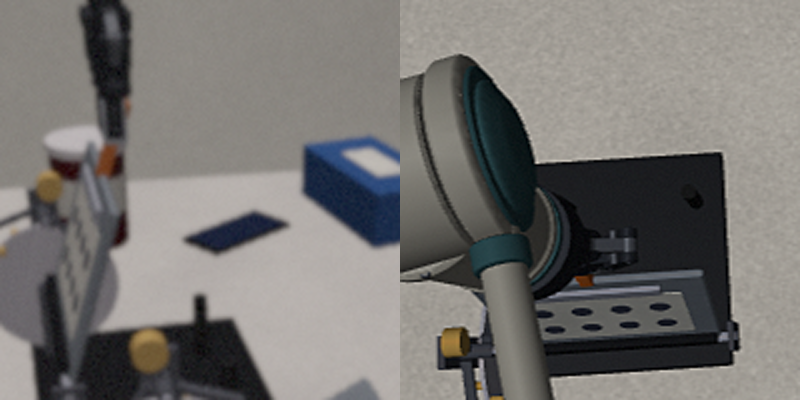

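The board stands near vertical, and its angle from the TCP is about 1.28. The gold pawl knob has shifted from crop (35,185) to (48,185), so it looks tipped. I'll nudge up slightly for certainty, then lower to about 0.7 while watching the force.

```bash
python3 -m handwheel '[[[6.3,0,-1.8],[0,0,0],1],[[0,0,0],[0,0,0],1],[[-11.5,0,3.5],[0,0,0],1],[[-11.5,0,4],[0,0,0],1],[[-10.2,0,4.3],[0,0,0],1],[[-9.9,0,4.7],[0,0,0],1],[[-9.7,0,5.2],[0,0,0],1],[[-9.4,0,5.7],[0,0,0],1],[[-9.1,0,6.2],[0,0,0],1],[[-8.8,0,6.6],[0,0,0],1],[[-8.4,0,7.1],[0,0,0],1],[[-8,0,7.4],[0,0,0],1],[[-7.7,0,7.9],[0,0,0],1],[[-7.3,0,8.2],[0,0,0],1],[[0,0,0],[0,0,0],1]]' 40
```

```text
clock: 8.3
position: [0.5345, 0.1861, 0.2081]
ee_rot: [0.001, -0.017, 1.0, -0.001]
contact_force: [1.6, -5.1, 1.0]
width: 0.0232
gripper_force: 43.0
```

At 0.70 rad it has passed the 0.83 notch with no resistance, so the pawl is off. Continuing to about 0.1.

```bash
python3 -m handwheel '[[[-6.8,0,8.6],[0,0,0],1],[[-6.5,0,8.9],[0,0,0],1],[[-6,0,9.2],[0,0,0],1],[[-5.5,0,9.5],[0,0,0],1],[[-5,0,9.8],[0,0,0],1],[[-4.6,0,10],[0,0,0],1],[[-4,0,10.3],[0,0,0],1],[[-3.5,0,10.4],[0,0,0],1],[[-2.9,0,10.6],[0,0,0],1],[[-2.5,0,10.7],[0,0,0],1],[[-1.9,0,10.9],[0,0,0],1],[[-1.4,0,10.9],[0,0,0],1],[[0,0,0],[0,0,0],1]]' 40
```

```text
clock: 9.93
position: [0.5852, 0.1879, 0.0879]
ee_rot: [0.001, -0.018, 1.0, -0.001]
contact_force: [1.5, -5.5, -0.2]
width: 0.0233
gripper_force: 39.3
```

```bash
python3 -m handwheel '[[[-0.5,0,6],[0,0,0],1],[[-0.4,0,6],[0,0,0],1],[[-0.2,0,5],[0,0,0],1],[[0,0,0],[0,0,0],1]]' 40
```

```text
clock: 10.42
position: [0.5863, 0.1879, 0.0713]
ee_rot: [0.001, -0.018, 1.0, -0.001]
contact_force: [3.0, -4.5, -1.9]
width: 0.0233
gripper_force: 39.3
```

```bash
python3 -m handwheel '[[[0,0,3],[0,0,0],1],[[0,0,2],[0,0,0],1],[[0,0,0],[0,0,0],1]]' 40
python3 - <<'E'
from h import *
I={n:vision.get_image(n) for n in("side","top")}
s=cv2.resize(I["side"][80:240,180:340],(400,400),interpolation=cv2.INTER_CUBIC);t=cv2.resize(I["top"][120:320,80:280],(400,400),interpolation=cv2.INTER_CUBIC)
cv2.imwrite("pics/a6.png",np.hstack([s,t]))
E
```

```text
clock: 10.8
position: [0.5863, 0.1879, 0.0686]
ee_rot: [0.001, -0.018, 1.0, -0.001]
contact_force: [-0.1, -4.9, 9.5]
width: 0.0231
gripper_force: 40.5
```

View pics/a6.png

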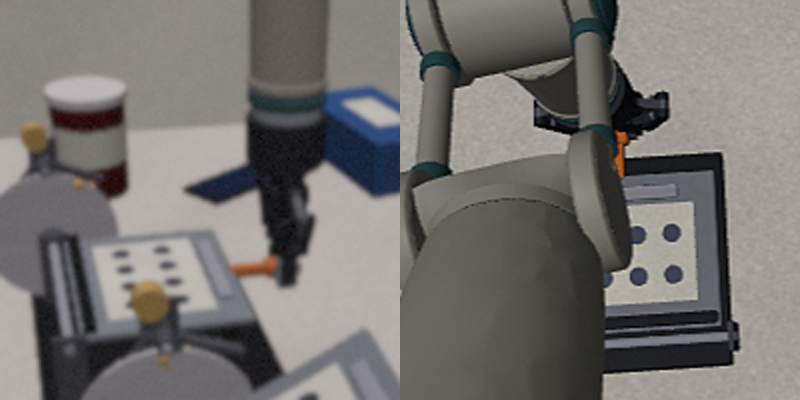

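The board is flat on its rests: the side crop shows the board level, and the force is 9.5 N upward. I'll open and retreat straight up.

```bash
python3 -m handwheel '[[[0,0,0],[0,0,0],0.3],[[0,0,0],[0,0,0],-0.3],[[0,0,0],[0,0,0],-1],[[0,0,0],[0,0,0],-1],[[0,0,0],[0,0,0],-1],[[0,0,-20],[0,0,0],-1],[[0,0,-40],[0,0,0],-1],[[0,0,-50],[0,0,0],-1],[[0,0,-50],[0,0,0],-1],[[0,0,-50],[0,0,0],-1],[[0,0,0],[0,0,0],-1],[[0,0,0],[0,0,0],-1]]' 40
python3 - <<'E'
from h import *
I={n:vision.get_image(n) for n in("side","top")}
for n in I: print(n,blobs(I[n],*OR),blobs(I[n],*GR))
s=cv2.resize(I["side"][80:280,180:400],(400,364),interpolation=cv2.INTER_CUBIC);t=cv2.resize(I["top"][100:300,80:300],(400,364),interpolation=cv2.INTER_CUBIC)
cv2.imwrite("pics/a7.png",np.hstack([s,t]))
E
```

```text
clock: 12.4
position: [0.5845, 0.1891, 0.2756]
ee_rot: [-0.0, -0.018, 1.0, 0.0]
contact_force: [0.7, 0.6, -0.7]
width: 0.0854
gripper_force: 0.0
side [([448, 0, 112, 222, 18043], [514.4, 100.1]), ([190, 131, 8, 9, 39], [193.4, 134.8]), ([273, 183, 26, 7, 118], [287.7, 186.4]), ([234, 196, 13, 12, 95], [239.8, 201.3])] [([343, 208, 41, 36, 471], [366.8, 226.6])]
top [([183, 175, 11, 35, 277], [188.1, 189.7]), ([302, 244, 10, 14, 122], [306.2, 250.7]), ([543, 301, 17, 16, 58], [552.2, 307.8]), ([519, 310, 22, 50, 129], [529.1, 334.4])] [([205, 97, 13, 15, 28], [212.9, 105.0]), ([365, 132, 13, 39, 364], [370.8, 147.8])]
```

View pics/a7.png

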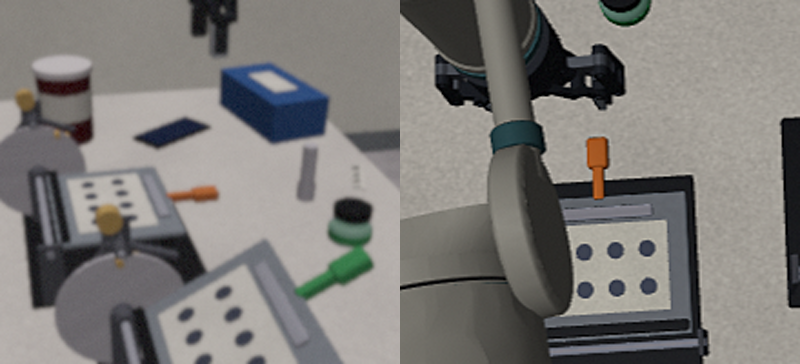

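The orange board lies flat with its tab at side-crop (195,194). The green tab hasn't moved (366.8,226.6 as at the start), and the gripper is clear.

```bash
python3 -c "
from rig import manip
print(manip.sign_off())"
```

```text
the job is handed in; nothing more can be done
None
```

I raised the orange-tabbed board to about 1.3 rad so its pawl let go, lowered it by the tab flat onto its rests and released it; the green board did not move, and I handed the job in at about 12.5 s (the hand-in returned no verdict).

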